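Unbar the juicer and open its top

ROBOT

A 6-joint arm with a two-finger parallel gripper is mounted at the origin on the work surface. World frame = base frame: x ahead of the robot, y to its left, z up, the work surface at z = 0. Lengths are in m, angles in degrees, forces in N, time in s.
With the tool pointing down it reaches from about 0.25 to 0.725 m from the base axis. Payload 9.7 kg.
Tool frame: the origin (TCP) lies between the finger pads; the fingertips stand bot.tcp_to_tips ahead of it and the grasp point (between the pads) lies 2 mm behind it (bot.tcp_to_tips is the distance from the TCP to the fingertips, in m); z points along the fingers, y is the line along which they close (so a half turn about z gives the same grasp; the last joint's range is limited). The gripper opens to 85 mm and grips with 20 to 120 N. Pads are 22 mm wide; open, the fingers measure 114 mm over their backs; the gripper's body (76 mm by 85 mm) begins 54 mm behind the grasp point. The pads swing forward as they close: fully open they stand 13 mm farther back than shut.
Start: joints at [-63.369, 4.979, 10.078, 95.1, 0, 90], TCP at [0.247, -0.492, 0.248] pointing down, gripper open.
Joint ranges: [-179.16, 179.16], [-48.56, 103.87], [-65.8, 70.77], [-126.05, 130.52], [-82.76, 87.17], [-180, 180]. Speed limits (degrees/s): [127.2, 127.2, 147.25, 180, 180, 180].

INTERFACE

Orientations are given as [roll, pitch, yaw] about the fixed x, y, z axes, in that order (R = Rz(yaw) Ry(pitch) Rx(roll)).
In Python, from workcell import sensors, camera, camera_params, bot gives the robot as it stands.
- The arm moves only by the tool apply_moves, never from a script. Its argument "motion" is a list of rows, each an object with "jaw": the opening, from -1 (shut) to 1 (fully open); "xyz": the shift along the tool's x, y, z in mm, a list of three; "twist": the turn about the tool's z in rad. A call has 1 to 5 rows; each row is the pose to reach, as a shift and turn from the pose commanded when the call began, along the tool's axes at that moment; what a row does not reach only later rows make up. A row lasts 1/8 s, in which the tool goes at most 62.5 mm and 10.7 degrees, less where a joint would pass 70% of its speed; a pose out of reach is approached as far as the arm can. A call with a gripper value outside its range is refused whole. The fingers move at their own pace and stop on an object; "grip_force" is the grip in N (left out, the last holds). Time passes only in rows, so rows that repeat a pose let the fingers close. It gives the time, the measured TCP pose, the force, the opening and the grip force at its end, in the units of the state.
- sensors.get_obs(): the state, without advancing time (a new reading comes with each control period).
- camera(name): name is "scene" or "top" or "wrist"; returns (picture, depth): 480x640x3 uint8, red, green, blue; 480x640 float32, m along the optical axis (not along the pixel's ray), 0 where there is no reading.
- camera_params(name): a dict with "mtx" (3x3 intrinsics, pixels), "rvec" (rotation vector, rad) and "tvec" (3), from world to camera coordinates, as OpenCV has them. Camera axes: x right, y down, z forward; pixel columns grow to the right and rows downward; lengths in m; the calibration is good to about 2 mm. A picture is of the moment at which its call begins: read the wrist's pose just before it. camera_params takes no time and is no camera call; for the wrist camera it gives the pose at the moment of the call.
- bot.job_done(): hands the job in; it is judged then, once.
The state is a dict: "time": time; "q": joint angles; "qd": joint speeds; "joint_efforts": joint torques, N m; "ee_pos": TCP position; "tcp_rot": TCP orientation; "wrist_force": force on the tool from outside, world axes, zero at the start; "torque": the same for the moment, N m; "opening": finger opening in m; "grasp_force": force on a finger pad.
Only numpy, scipy, OpenCV 4.12 (cv2) and the standard library are available. Lean on these libraries where they do the work, as an engineer would, in place of code of your own. Each camera call takes 0.05 s, during which the arm holds its last target. There are 200 camera calls.

TASK

The juicer's hinged top was barred shut for the passage with the wooden spatula pushed through the two eyes. Draw the spatula out and lay it flat in the steel tray, and only then swing the top right back until it rests against its stop. The juicer just stands on the counter: do not drag, tip or shove it along, and leave the bottle, funnel and tumbler alone.

Things in the scene. Friction and masses are not known exactly. Their poses are not given: they have to be found in the camera images.
- juicer: Compact aluminium juicer, about 4.5 kg, standing loose on rubber feet. Origin under its centre, z up; front faces its own -x. In mm: base slab x -95 to 115, y +-70, to z 30; housing x -40 to 85, y +-55, to z 150; short spout in front (to x -78, z 56 to 95). An upright plate with an eye stands on each side (see eye_left).
- eye_left (a point): Centre of the eye on the juicer's +y side, at (0, 60, 173) mm in its frame; its twin is at y -60. Each eye is a rectangular opening 32 mm wide (juicer's x) and 24 mm high (z 161 to 185) in an aluminium plate 8 mm thick, 48 mm wide, top at z 193. The spatula lies through both eyes along the juicer's y, on the shut top, and bars it.
- top (a joint): Angle (rad) of the hinged top, an aluminium plate 120 mm from hinge to front edge (x), 100 mm wide (y), 12 mm thick. 0 is shut (plate from z 150 to 162 in the juicer's frame); it grows as the front edge swings up and back, away from the robot, to a stop at 1.75, a little past upright. The stiff hinge holds it where it is left; about 4 N at the flange moves it.
- top_flange (a point): Middle of the top's grip flange, moving with the top: a flat plate 8 mm thick, 70 mm wide along y, 46 mm long, rising from the top's front edge and leaning forward 37 degrees from upright, so a tool tilted 37 degrees pinches it squarely. Point 30 mm from its root; when shut at (-58, 0, 180) mm in the juicer's frame. Axes parallel to the juicer's when shut.
- top_hinge (a point): Point on the hinge axis of the top, in the middle of its width, at (80, 0, 150) mm in the juicer's frame; the axis runs along the juicer's y.
- spatula: Wooden spatula 200 mm long, about 70 g. Origin at the middle of its length, on its underside; x runs along it towards the blade, z up when it lies flat. Handle 22 mm wide, 9 mm thick, x -100 to +42; flat blade 50 mm wide, 7 mm thick, x +42 to +100. The blade is too wide for the eyes: it stands out on the juicer's +y side and the spatula comes out only that way.
- spatula_tail (a point): End of the spatula's handle, at its mid-thickness.
- spatula_tip (a point): End of the spatula's blade, at its mid-thickness.
- tray: Open steel tray fixed on the counter, outside 280 mm (its x) x 160 mm (its y) x 22 mm high, walls and floor 4 mm. Origin under its centre.
- bottle: Bystander: green glass bottle with twist cap, 66 mm across, 200 mm high. Origin under its centre.
- funnel: Bystander: steel funnel standing on its wide mouth, 90 mm across, 95 mm high. Origin under its centre.
- tumbler: Bystander: drinking glass, 72 mm across, 90 mm high. Origin under its centre.

How it is judged:
By the outcome, as a careful person would: the job done as asked, in the order asked, and still so for the second after the job is handed in, with the robot touching nothing.
It also fails if it takes over 64 s, if anything falls off the work surface, if the arm or the gripper's body presses on something with over 40 N, if the wrist force passes 120 N, or if a joint passes its speed limit or range.

## Working session

There is one attempt and no reset: what is moved stays moved. The work goes in short steps, Python scripts to look and compute and a tool call to move; the robot and the scene stay as the last step left them, time stands still between calls to the robot, and variables do not carry over. Pictures are saved under pics/ and viewed, at most 10 in all, crops included, and the job is handed in when it is done.

Besides the shell and the picture viewer there is one more tool, called after "Emit:" in YAML: its name, and indented under it one key for each argument. apply_moves: Moves the arm, as the interface text tells. Its arguments: {"type":"object","properties":{"motion":{"type":"array","items":{"type":"object","properties":{"jaw":{"type":"number"},"xyz":{"type":"array","items":{"type":"number"}},"twist":{"type":"number"}}}},"grip_force":{"type":"number"}},"required":["motion"]}

```bash
mkdir -p pics; ls; python3 - <<'E'
from workcell import sensors,camera,camera_params,bot
import cv2,numpy as np
print(sensors.get_obs(), bot.tcp_to_tips)
for n in("scene","top"):
    p,d=camera(n); cv2.imwrite(f"pics/{n}0.png",p[:,:,::-1]); np.savez(f"{n}0.npz",p=p,d=d,**camera_params(n))
    c=camera_params(n); print(n,c); 
E
```

```text
pics
{'time': 0.0, 'q': array([-6.33692361e+01,  5.01027315e+00,  1.00335699e+01,  9.51021914e+01,
       -1.98296656e-03,  8.99991970e+01]), 'qd': array([-0.00043578, -0.0317754 ,  0.06497065, -0.07393804, -0.0174644 ,
        0.02417259]), 'joint_efforts': array([ 9.26453286e-04, -5.20389783e+01,  4.64802575e+01,  1.62798178e-02,
        1.09761070e-04, -3.70775172e-05]), 'ee_pos': array([ 0.24641918, -0.49144919,  0.2475831 ]), 'tcp_rot': array([-1.79921105e+02,  1.98185903e-03,  2.66315696e+01]), 'wrist_force': array([0.3612543 , 0.94124679, 0.75902219]), 'torque': array([ 0.03861301,  0.03744185, -0.01985391]), 'grasp_force': 0.0, 'opening': 0.08574837199803798} 0.017
scene {'mtx': array([[617.96298919,   0.        , 319.84401575],
       [  0.        , 617.96298919, 230.62312295],
       [  0.        ,   0.        ,   1.        ]]), 'rvec': array([ 2.06032058,  0.86989885, -0.47741365]), 'tvec': array([-0.36757434, -0.12722693,  1.9056397 ])}
top {'mtx': array([[437.50122912,   0.        , 313.8046849 ],
       [  0.        , 437.50122912, 236.70232306],
       [  0.        ,   0.        ,   1.        ]]), 'rvec': array([ 2.17352934, -2.17510465,  0.11475725]), 'tvec': array([-0.03860422,  0.59044751,  1.02849081])}
```

View pics/scene0.png

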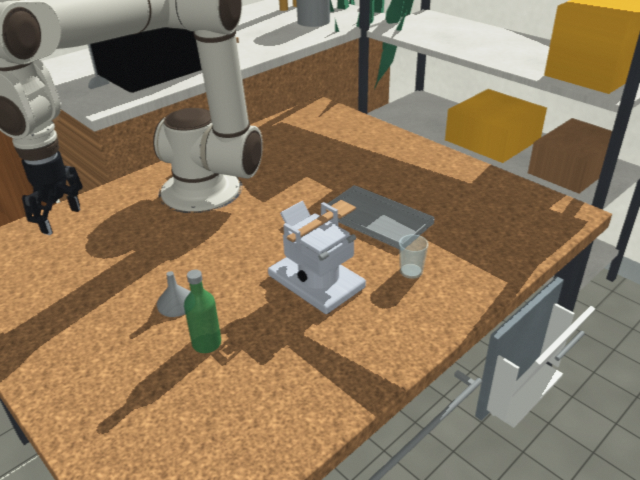

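View pics/top0.png

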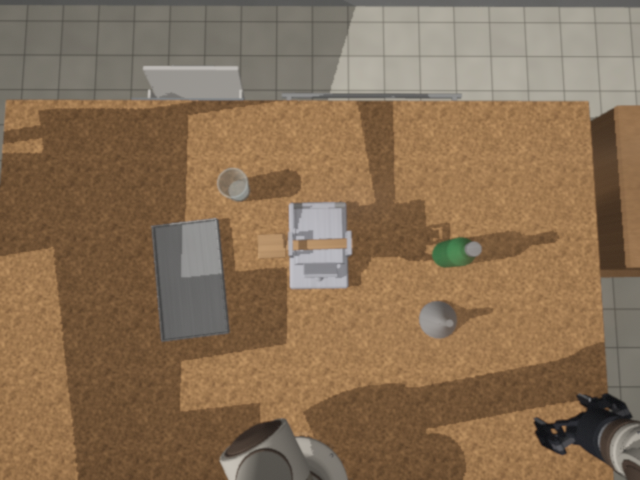

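The scene view shows the juicer at about (318,255), the blade at (345,208), and the tray at (385,218). In the top view the juicer is at (319,245), the blade at (270,245), the tray at (190,280), the tumbler at (234,184), the bottle at (457,250) and the funnel at (438,319).

```bash
cat > h.py <<'E'
import numpy as np,cv2
def load(n): return np.load(n+"0.npz")
def Rt(c): return cv2.Rodrigues(c["rvec"])[0],np.array(c["tvec"]).ravel()
def cloud(c,d):
    R,t=Rt(c);K=c["mtx"];v,u=np.mgrid[:480,:640]
    P=np.stack([(u-K[0,2])/K[0,0]*d,(v-K[1,2])/K[1,1]*d,d],-1)
    return (P-t)@R
def proj(c,X): return cv2.projectPoints(np.atleast_2d(np.array(X,float)),c["rvec"],c["tvec"],c["mtx"],None)[0][:,0]
def ray(c,uv,z):
    R,t=Rt(c);o=-R.T@t;w=R.T@np.linalg.inv(c["mtx"])@[uv[0],uv[1],1];return o+w*(z-o[2])/w[2]
E
python3 - <<'E'
from h import *
for n in("top","scene"):
    f=load(n);X=cloud(f,f["d"]);p=f["p"];hsv=cv2.cvtColor(p,cv2.COLOR_RGB2HSV)
    z=X[...,2];ok=f["d"]>0
    box=(X[...,0]>.3)&(X[...,0]<.8)&(X[...,1]>-.2)&(X[...,1]<.25)&ok
    wood=box&(z>.14)&(hsv[...,1]>90)
    print(n,"wood",wood.sum(),"z",np.percentile(z[wood],[10,50,90]))
    def rect(m,l):
        m=m.astype(np.uint8);k,lab,st,_=cv2.connectedComponentsWithStats(m);i=1+st[1:,4].argmax();m=lab==i
        q=X[m][:,:2].astype(np.float32)*1000;r=cv2.minAreaRect(q);print(n,l,m.sum(),np.round(np.array(r[0]),1),np.round(r[1],1),round(r[2],2),"z",np.percentile(z[m],[5,50,95]).round(4))
    rect(wood,"wood")
    rect(wood&(X[...,1]>.06),"blade")
    rect(box&(z>.008)&(z<.05)&(hsv[...,1]<70)&(X[...,1]<.12),"slab")
    rect(box&(z>.145)&(z<.17)&(hsv[...,1]<70),"toplid")
    rect(box&(z>.17)&(hsv[...,1]<70),"above")
    tb=(X[...,0]>.2)&(X[...,0]<.75)&(X[...,1]>.1)&(X[...,1]<.5)&ok&(hsv[...,1]<70)
    rect(tb&(z>.001)&(z<.04),"tray"); rect(tb&(z>.015)&(z<.03),"trayrim")
    q=X[tb&(z>.045)]; print("tumbler",len(q), q.min(0) if len(q) else 0, q.max(0) if len(q) else 0)
E
```

```text
top wood 1107 z [0.16606857 0.16867952 0.17112544]
top wood 670 [558.4  49.8] [48.8 63.2] 0.17 z [0.1651 0.1677 0.1705]
top blade 227 [558.4  70.8] [21.4 48.6] 89.99 z [0.1652 0.1675 0.1708]
top slab 973 [504.3 -49.2] [140.8  74.5] 89.88 z [0.0249 0.0287 0.032 ]
top toplid 1805 [611.5 -48.3] [ 82.1 114.4] 1.32 z [0.1483 0.1605 0.1638]
top above 371 [505.6 -49.8] [24.5 68.5] 1.79 z [0.1711 0.1854 0.1931]
top tray 6869 [489.7 262.3] [282.9 160.8] 6.76 z [0.0014 0.0038 0.0205]
top trayrim 712 [490.3 262.4] [280.  160.6] 6.94 z [0.0161 0.0204 0.024 ]
tumbler 315 [0.6756583  0.11513677 0.0462728 ] [0.7448353  0.18494162 0.09300959]
scene wood 512 z [0.16706025 0.17021751 0.17290104]
scene wood 258 [566.3 -36.2] [ 28.  118.1] 8.3 z [0.1667 0.1709 0.1742]
scene blade 81 [560.5  70.9] [21.4 51.8] 89.0 z [0.1658 0.1689 0.1725]
scene slab 2397 [573.9 -52.1] [216.2 145.7] 0.62 z [0.0135 0.0298 0.039 ]
scene toplid 1383 [597.9 -56.6] [140.1 134.5] 81.79 z [0.1478 0.1611 0.1654]
scene above 486 [527.  -78.9] [ 59. 137.] 39.4 z [0.1715 0.1842 0.1945]
scene tray 3065 [483.5 262.6] [302.  185.4] 2.98 z [0.0018 0.0061 0.0218]
scene trayrim 283 [510.  334.7] [102.5 278.5] 75.57 z [0.0158 0.02   0.0252]
tumbler 750 [0.6765133  0.10679977 0.04505   ] [0.74958706 0.1859157  0.09695698]
```

```bash
python3 - <<'E'
from h import *
from workcell import bot
print([a for a in dir(bot) if a[0]!='_'])
f=load("top");X=cloud(f,f["d"]);p=f["p"];hsv=cv2.cvtColor(p,cv2.COLOR_RGB2HSV);z=X[...,2]
box=np.zeros((480,640),bool);box[225:268,250:355]=True
w=box&(hsv[...,0]<25)&(hsv[...,1]>70)&(z>.13)
v,u=np.where(w)
for y0 in range(254,354,6):
    m=(u>=y0)&(u<y0+6)
    if m.sum(): 
        r=v[m]; a=ray(f,(y0+2.5,r.min()-.5),.168); b=ray(f,(y0+2.5,r.max()+.5),.168)
        print(y0,m.sum(),"y %.1f x %.1f..%.1f mid %.1f med %.1f"%(a[1]*1e3,b[0]*1e3,a[0]*1e3,(a[0]+b[0])*500,ray(f,(y0+2.5,np.median(r)),.168)[0]*1e3))
print("tip",ray(f,(u.min()-.5,245),.168),"tailside",ray(f,(u.max()+.5,243),.168))
# scene view: blade extremes cross-check
s=load("scene");Y=cloud(s,s["d"]);h2=cv2.cvtColor(s["p"],cv2.COLOR_RGB2HSV)
m=(Y[...,2]>.155)&(Y[...,1]>.015)&(Y[...,1]<.12)&(Y[...,0]>.45)&(Y[...,0]<.65)&(h2[...,1]>70)
q=Y[m];print("scene blade",len(q),q.min(0),q.max(0),np.median(q,0))
# juicer yaw: slab edges, flange, lid from top
g=(hsv[...,1]<70)
for l,m in dict(flange=g&(z>.168)&(X[...,0]<.525)&(X[...,0]>.47)&(abs(X[...,1]+.05)<.06),slab=(z>.022)&(z<.036)&(X[...,0]<.51)&(X[...,0]>.4)&(abs(X[...,1]+.05)<.1),plates=(z>.18)&(X[...,0]>.53)&(X[...,0]<.62)&(abs(X[...,1]+.05)<.1)).items():
    q=X[m];print(l,len(q),np.percentile(q,[2,50,98],axis=0).round(4).tolist())
# scene slab edges
m=(Y[...,2]>.024)&(Y[...,2]<.036)&(Y[...,0]>.4)&(Y[...,0]<.72)&(abs(Y[...,1]+.05)<.1)&(h2[...,1]<70)
print(cv2.minAreaRect((Y[m][:,:2]*1000).astype(np.float32)))
crop=cv2.resize(p[190:300,240:360],None,fx=6,fy=5,interpolation=cv2.INTER_CUBIC)[:,:,::-1];cv2.imwrite("pics/c1.png",crop)
E
```

```text
['PlanningError', 'job_done', 'tcp_to_tips']
254 50 y 82.2 x 516.5..583.5 mid 550.0 med 558.3
260 146 y 69.8 x 533.1..596.2 mid 564.7 med 559.3
266 144 y 57.0 x 533.1..583.5 mid 558.3 med 558.3
272 145 y 44.5 x 518.5..583.5 mid 551.0 med 557.2
278 141 y 31.9 x 533.1..583.5 mid 558.3 med 559.3
284 60 y 19.3 x 535.2..583.5 mid 559.3 med 557.2
290 28 y 6.6 x 549.8..570.8 mid 560.3 med 560.3
296 51 y -5.9 x 549.8..568.7 mid 559.3 med 559.3
302 56 y -18.5 x 549.8..570.8 mid 560.3 med 560.3
308 58 y -31.1 x 549.8..570.8 mid 560.3 med 561.4
314 54 y -43.7 x 551.9..570.8 mid 561.4 med 561.4
320 54 y -56.3 x 551.9..570.8 mid 561.4 med 561.3
326 56 y -68.9 x 551.9..572.9 mid 562.4 med 563.4
332 54 y -81.5 x 554.0..572.9 mid 563.4 med 563.4
338 54 y -94.1 x 554.0..572.9 mid 563.4 med 563.4
344 18 y -106.7 x 554.0..572.9 mid 563.4 med 563.4
350 10 y -119.3 x 554.0..575.0 mid 564.5 med 564.5
tip [0.55932407 0.09446297 0.168     ] tailside [ 0.5634218 -0.119172   0.168    ]
scene blade 244 [0.53282403 0.01515981 0.16153599] [0.58810876 0.08170675 0.17452944] [0.56580219 0.0533778  0.16911419]
flange 801 [[0.4866, -0.081, 0.1698], [0.4866, -0.0315, 1.0817], [0.5173, -0.0178, 1.0817]]
slab 766 [[0.4672, -0.1179, 0.0242], [0.4838, -0.0442, 0.0287], [0.5077, 0.018, 0.0332]]
plates 198 [[0.5388, -0.112, 0.1835], [0.5615, -0.0487, 0.1914], [0.5861, 0.0149, 0.1944]]
((574.0238037109375, -52.010162353515625), (216.8217315673828, 145.03807067871094), 1.2804316282272339)
```

View pics/c1.png

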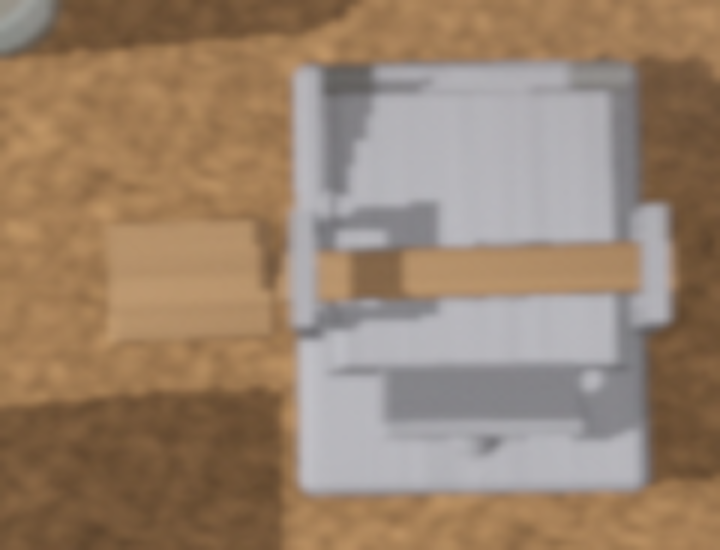

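The crop shows the blade at x 107–270, y 222–340, with the handle running through both eyes along a line tilted about 2°. The heights (blade top 0.168, lid 0.161, slab 0.030) and the sizes agree in both views.

```bash
cat >> h.py <<'E'
from scipy.spatial.transform import Rotation as Ro
def go(x,y,z,yaw):
    from workcell import sensors
    o=sensors.get_obs();R=Ro.from_euler("xyz",o["tcp_rot"],degrees=True)
    d=R.inv().apply(np.array([x,y,z])-o["ee_pos"])*1000
    tw=(o["tcp_rot"][2]-yaw+180)%360-180
    print("t%.2f"%o["time"],o["ee_pos"].round(4),o["tcp_rot"].round(2),"open %.4f"%o["opening"],"F",o["wrist_force"].round(1),"-> xyz",d.round(1),"twist %.3f"%np.radians(tw),"rows %.1f"%max(np.linalg.norm(d)/62.5,abs(tw)/10.7))
E
python3 -c "
from h import *
go(.5585,.054,.26,91.9)"
```

```text
t0.10 [ 0.2465 -0.4915  0.2477] [-179.93   -0.     26.63] open 0.0854 F [-0.3 -0.6 -0.8] -> xyz [ 523.5 -347.8  -11.9] twist -1.139 rows 10.1
```

Emit:
apply_moves:
  motion:
    - {"xyz":[0,0,-40],"twist":0,"jaw":1}
    - {"xyz":[60,-40,-50],"twist":-0.15}
    - {"xyz":[110,-75,-50],"twist":-0.3}
    - {"xyz":[160,-106,-50],"twist":-0.45}
    - {"xyz":[212,-140,-50],"twist":-0.6}

```text
validation failed for argument at $.mo...
```

```bash
python3 -c "
from h import *
go(.5585,.054,.26,91.9)"
```

```text
t0.10 [ 0.2465 -0.4915  0.2477] [-179.93   -0.     26.63] open 0.0854 F [-0.3 -0.6 -0.8] -> xyz [ 523.5 -347.8  -11.9] twist -1.139 rows 10.1
```

Every row needs all three fields, so I'll add the missing ones.

Emit:
apply_moves:
  motion:
    - {"xyz":[0,0,-40],"twist":0,"jaw":1}
    - {"xyz":[60,-40,-50],"twist":-0.15,"jaw":1}
    - {"xyz":[110,-75,-50],"twist":-0.3,"jaw":1}
    - {"xyz":[160,-106,-50],"twist":-0.45,"jaw":1}
    - {"xyz":[212,-140,-50],"twist":-0.6,"jaw":1}

```text
time: 0.72
ee_pos: [0.3715, -0.2738, 0.2981]
tcp_rot: [-180.0, -0.0, 61.3]
wrist_force: [0.5, -0.3, -0.1]
opening: 0.0853
grasp_force: 0.0
```

```bash
python3 -c "
from h import *
go(.5585,.054,.26,91.9)"
```

```text
t0.72 [ 0.3715 -0.2738  0.2981] [-179.99   -0.     61.26] open 0.0853 F [ 0.5 -0.3 -0.1] -> xyz [377.3   6.4  38.1] twist -0.535 rows 6.1
```

Emit:
apply_moves:
  motion:
    - {"xyz":[60,1,0],"twist":-0.14,"jaw":1}
    - {"xyz":[122,2,0],"twist":-0.28,"jaw":1}
    - {"xyz":[184,3,0],"twist":-0.42,"jaw":1}
    - {"xyz":[246,4,0],"twist":-0.535,"jaw":1}
    - {"xyz":[308,5,0],"twist":-0.535,"jaw":1}

```text
time: 1.35
ee_pos: [0.5252, -0.0065, 0.2981]
tcp_rot: [-180.0, 0.0, 91.8]
wrist_force: [0.4, -1.4, -0.5]
opening: 0.0853
grasp_force: 0.0
```

```bash
python3 -c "
from h import *
go(.5585,.054,.26,91.9)"
```

```text
t1.35 [ 0.5252 -0.0065  0.2981] [-1.7999e+02  1.0000e-02  9.1770e+01] open 0.0853 F [ 0.4 -1.4 -0.5] -> xyz [59.5 35.2 38.1] twist -0.002 rows 1.3
```

Emit:
apply_moves:
  motion:
    - {"xyz":[40,25,10],"twist":0,"jaw":1}
    - {"xyz":[60,35,38],"twist":0,"jaw":1}
    - {"xyz":[60,35,38],"twist":0,"jaw":1}

```text
time: 1.72
ee_pos: [0.5574, 0.0537, 0.2574]
tcp_rot: [-179.7, 0.0, 91.8]
wrist_force: [-0.2, 1.3, 0.3]
opening: 0.0853
grasp_force: 0.0
```

```bash
python3 - <<'E'
from h import *
from workcell import camera,camera_params
c=camera_params("wrist");p,d=camera("wrist");cv2.imwrite("pics/w1.png",p[:,:,::-1])
X=cloud(c,d);h=cv2.cvtColor(p,cv2.COLOR_RGB2HSV)
m=(d>0)&(X[...,2]>.155)&(X[...,2]<.185)&(X[...,1]>.02)&(X[...,1]<.1)&(abs(X[...,0]-.56)<.05)
q=X[m];print(len(q),np.percentile(q,[1,50,99],axis=0).round(4).tolist())
if len(q): print(cv2.minAreaRect((q[:,:2]*1000).astype(np.float32)))
go(.5585,.054,.172,91.9)
E
```

```text
8534 [[0.5362, 0.0212, 0.1646], [0.5607, 0.0534, 0.168], [0.5849, 0.0803, 0.1695]]
((560.63818359375, 50.17786407470703), (50.16239547729492, 60.858177185058594), 2.1182117462158203)
t1.77 [0.5573 0.0528 0.2592] [-1.7984e+02  2.0000e-02  9.1740e+01] open 0.0851 F [-0.1  0.1  0.4] -> xyz [ 1.2  1.4 87.2] twist -0.003 rows 1.4
```

View pics/w1.png

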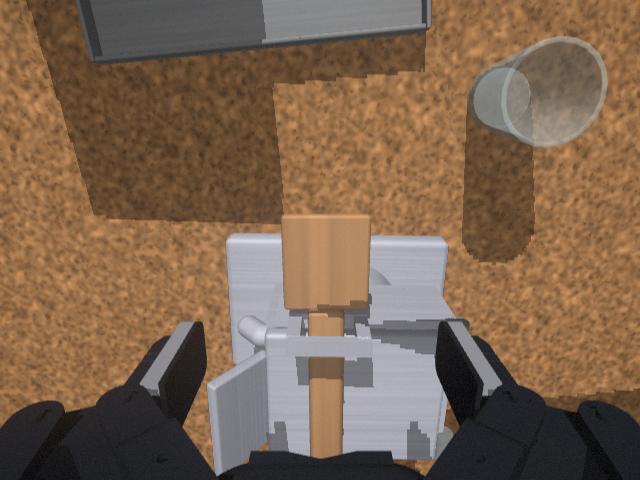

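The wrist view shows the blade at u 283–370, v 215–308. Its centre is (0.5605, 0.050), its top is at z 0.168 and it lies about 2° off, which agrees with the other views. I'll grasp it now.

Emit:
apply_moves:
  motion:
    - {"xyz":[1,3,60],"twist":0,"jaw":1}
    - {"xyz":[1,3,86],"twist":0,"jaw":1}
    - {"xyz":[1,3,86],"twist":0,"jaw":0.5}
    - {"xyz":[1,3,86],"twist":0,"jaw":0}
    - {"xyz":[1,3,86],"twist":0,"jaw":-0.2}
  grip_force: 60

```text
time: 2.4
ee_pos: [0.5615, 0.0531, 0.1765]
tcp_rot: [179.8, 0.0, 91.6]
wrist_force: [-0.5, -1.4, 2.0]
opening: 0.0481
grasp_force: 61.3
```

Emit:
apply_moves:
  motion:
    - {"xyz":[0,0,0],"twist":0,"jaw":-0.3}
    - {"xyz":[0,0,0],"twist":0,"jaw":-0.3}
    - {"xyz":[0,0,0],"twist":0,"jaw":-0.3}

```text
time: 2.78
ee_pos: [0.5614, 0.0532, 0.1751]
tcp_rot: [179.9, 0.0, 91.7]
wrist_force: [1.4, -3.5, 6.2]
opening: 0.0477
grasp_force: 61.7
```

Emit:
apply_moves:
  motion:
    - {"xyz":[0,0,-4],"twist":0,"jaw":-0.3}
    - {"xyz":[0,0,-8],"twist":0,"jaw":-0.3}
    - {"xyz":[0,0,-8],"twist":0,"jaw":-0.3}

```text
time: 3.15
ee_pos: [0.5607, 0.0538, 0.1823]
tcp_rot: [-180.0, -0.0, 91.7]
wrist_force: [-0.7, 0.4, -1.4]
opening: 0.0476
grasp_force: 61.7
```

```bash
python3 - <<'E'
from h import *
from workcell import camera,camera_params
c=camera_params("wrist");p,d=camera("wrist");cv2.imwrite("pics/w2.png",p[:,:,::-1])
X=cloud(c,d);h=cv2.cvtColor(p,cv2.COLOR_RGB2HSV)
for a,b in((.025,.04),(.065,.085),(-.01,.0),(-.03,-.01),(-.05,-.03)):
  m=(d>0)&(X[...,2]>.15)&(X[...,2]<.2)&(X[...,1]>a)&(X[...,1]<b)&(abs(X[...,0]-.56)<.011)&(h[...,1]>70)
  q=X[m];print(a,len(q),np.median(q,0).round(4) if len(q) else "")
go(.55,.2,.178,91.7)
E
```

```text
0.025 1750 [0.56   0.0327 0.1727]
0.065 2626 [0.5601 0.074  0.1727]
-0.01 0 
-0.03 0 
-0.05 0 
t3.20 [0.5607 0.0537 0.1821] [-1.7997e+02 -2.0000e-02  9.1670e+01] open 0.0475 F [ 0.2 -0.3 -1. ] -> xyz [146.5  -6.4   4.1] twist -0.001 rows 2.3
```

View pics/w2.png

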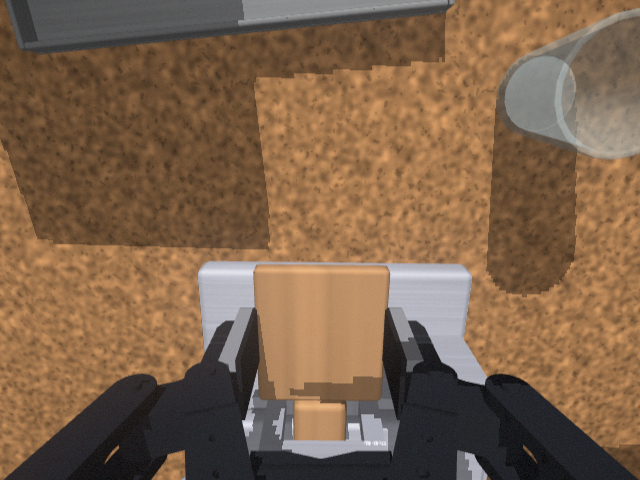

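The blade (255–388, 265–400) is held level with its top at 0.1727, so the handle is centred in the eye opening. I'll pull it along the spatula axis.

Emit:
apply_moves:
  motion:
    - {"xyz":[12,0,0],"twist":0,"jaw":-0.3}
    - {"xyz":[30,0,0],"twist":0,"jaw":-0.3}
    - {"xyz":[50,0,0],"twist":0,"jaw":-0.3}
    - {"xyz":[72,0,0],"twist":0,"jaw":-0.3}
    - {"xyz":[72,0,0],"twist":0,"jaw":-0.3}

```text
time: 3.82
ee_pos: [0.5584, 0.1278, 0.1821]
tcp_rot: [-180.0, -0.0, 91.8]
wrist_force: [0.5, -1.0, -0.7]
opening: 0.0477
grasp_force: 61.7
```

Emit:
apply_moves:
  motion:
    - {"xyz":[22,0,0],"twist":0,"jaw":-0.3}
    - {"xyz":[50,0,0],"twist":0,"jaw":-0.3}
    - {"xyz":[80,0,0],"twist":0,"jaw":-0.3}
    - {"xyz":[95,0,0],"twist":0,"jaw":-0.3}
    - {"xyz":[95,0,0],"twist":0,"jaw":-0.3}

```text
time: 4.45
ee_pos: [0.5558, 0.2213, 0.1821]
tcp_rot: [-180.0, 0.0, 91.7]
wrist_force: [-0.0, -1.0, -1.2]
opening: 0.0479
grasp_force: 61.8
```

```bash
python3 - <<'E'
from h import *
from workcell import camera,camera_params
f=load("top");c=camera_params("top");p,d=camera("top");X=cloud(c,d);h=cv2.cvtColor(p,cv2.COLOR_RGB2HSV)
m=(d>0)&(X[...,2]>.14)&(X[...,2]<.2)&(abs(X[...,0]-.56)<.04)&(X[...,1]<.2)&(X[...,1]>-.15)&(h[...,1]>90)&(h[...,0]<25)
q=X[m];print(len(q),np.percentile(q,[1,50,99],axis=0).round(4).tolist())
k=(X[...,2]>.18)&(X[...,0]>.53)&(X[...,0]<.62)&(abs(X[...,1]+.05)<.068)&(X[...,2]<.2);print("plates",np.percentile(X[k],[2,50,98],axis=0).round(4).tolist())
t=np.array([np.cos(np.radians(6.8)),np.sin(np.radians(6.8))]); g=np.array([.490,.2624])+.074*t
print(g);go(g[0],g[1],.2,6.8+1.7-2)
E
```

```text
797 [[0.536, 0.0493, 0.1695], [0.5566, 0.1242, 0.1738], [0.5735, 0.1991, 0.1776]]
plates [[0.5388, -0.112, 0.1843], [0.5615, -0.1044, 0.1918], [0.5862, 0.0149, 0.1951]]
[0.56347945 0.27116189]
t4.50 [0.5558 0.2205 0.1821] [-1.7998e+02  2.0000e-02  9.1700e+01] open 0.0478 F [ 0.7 -0.7 -0.8] -> xyz [ 50.4   9.1 -17.9] twist 1.487 rows 8.0
```

Emit:
apply_moves:
  motion:
    - {"xyz":[15,2,-10],"twist":0.18,"jaw":-0.3}
    - {"xyz":[30,4,-18],"twist":0.36,"jaw":-0.3}
    - {"xyz":[40,6,-18],"twist":0.54,"jaw":-0.3}
    - {"xyz":[50,9,-18],"twist":0.72,"jaw":-0.3}
    - {"xyz":[50,9,-18],"twist":0.9,"jaw":-0.3}

```text
time: 5.12
ee_pos: [0.5638, 0.2701, 0.2002]
tcp_rot: [180.0, 0.0, 39.7]
wrist_force: [0.7, -0.4, -0.7]
opening: 0.0477
grasp_force: 61.9
```

Emit:
apply_moves:
  motion:
    - {"xyz":[0,0,0],"twist":0.18,"jaw":-0.3}
    - {"xyz":[0,0,0],"twist":0.36,"jaw":-0.3}
    - {"xyz":[0,0,0],"twist":0.54,"jaw":-0.3}
    - {"xyz":[0,0,0],"twist":0.587,"jaw":-0.3}
    - {"xyz":[0,0,0],"twist":0.587,"jaw":-0.3}

```text
time: 5.75
ee_pos: [0.5908, 0.1661, 0.2004]
tcp_rot: [-176.6, 0.2, 14.3]
wrist_force: [1.7, 0.3, -0.9]
opening: 0.0478
grasp_force: 61.9
```

```bash
python3 - <<'E'
from h import *
from workcell import camera,camera_params
c=camera_params("top");p,d=camera("top");X=cloud(c,d);h=cv2.cvtColor(p,cv2.COLOR_RGB2HSV)
m=(d>0)&(X[...,2]>.12)&(X[...,2]<.21)&(X[...,0]>.3)&(X[...,1]>.16)&(h[...,1]>90)&(h[...,0]<25)
q=X[m];print(len(q),np.percentile(q,[1,50,99],axis=0).round(4).tolist(),cv2.minAreaRect((q[:,:2]*1000).astype(np.float32)))
a=q[q[:,0]<.43];print(a[:,2].mean(),q[q[:,0]>.47][:,2].mean())
go(.5635,.2712,.06,6.5)
E
```

```text
62 [[0.5301, 0.16, 0.1888], [0.5564, 0.163, 0.1924], [0.5737, 0.1678, 0.1956]] ((551.3545532226562, 163.87403869628906), (44.92443084716797, 7.894900798797607), 0.38909316062927246)
nan 0.19226453839475582
t5.80 [0.591  0.1647 0.2005] [-176.64    0.23   14.18] open 0.0479 F [ 0.8 -2.  -0.3] -> xyz [  -0.  -101.6  146.7] twist 0.134 rows 2.9<stdin>:6: RuntimeWarning: Mean of empty slice.
  ret = ret.dtype.type(ret / rcount)
```

```bash
python3 -c "
from h import *
from workcell import sensors
print(sensors.get_obs()['q'].round(1),sensors.get_obs()['qd'].round(1))
go(.5635,.2712,.2,6.5)"
```

```text
[ 14.1  13.3  14.1  91.1   3.4 179.9] [2.  0.3 0.6 0.1 0.8 0.1]
t5.80 [0.591  0.1647 0.2005] [-176.64    0.23   14.18] open 0.0479 F [ 0.8 -2.  -0.3] -> xyz [  -0.6 -109.8    6.9] twist 0.134 rows 1.8
```

The last joint hit its limit (yaw = q1 − q6 + 180), so I'll turn the other way and lay the blade towards the robot.

Emit:
apply_moves:
  motion:
    - {"xyz":[0,0,0],"twist":-0.18,"jaw":-0.3}
    - {"xyz":[0,0,0],"twist":-0.36,"jaw":-0.3}
    - {"xyz":[0,0,0],"twist":-0.54,"jaw":-0.3}
    - {"xyz":[0,0,0],"twist":-0.72,"jaw":-0.3}
    - {"xyz":[0,0,0],"twist":-0.72,"jaw":-0.3}

```text
time: 6.42
ee_pos: [0.5904, 0.1683, 0.2004]
tcp_rot: [-177.2, -2.1, 55.6]
wrist_force: [0.3, 1.2, 0.2]
opening: 0.0478
grasp_force: 61.9
```

```bash
python3 -c "
from h import *
from workcell import sensors
print(sensors.get_obs()['q'].round(1))
go(.4165,.2536,.2,187.0)"
```

```text
[ 14.4  13.4  14.2  91.    3.5 138.7]
t6.42 [0.5904 0.1683 0.2004] [-177.25   -2.1    55.6 ] open 0.0478 F [0.3 1.2 0.2] -> xyz [ -27.9 -191.5    8.6] twist -2.293 rows 12.3
```

Emit:
apply_moves:
  motion:
    - {"xyz":[-6,-40,2],"twist":-0.18,"jaw":-0.3}
    - {"xyz":[-12,-80,4],"twist":-0.36,"jaw":-0.3}
    - {"xyz":[-18,-120,6],"twist":-0.54,"jaw":-0.3}
    - {"xyz":[-23,-160,8],"twist":-0.72,"jaw":-0.3}
    - {"xyz":[-28,-191,9],"twist":-0.9,"jaw":-0.3}

```text
time: 7.05
ee_pos: [0.4154, 0.2536, 0.1997]
tcp_rot: [-180.0, -3.5, 107.4]
wrist_force: [-1.0, -0.1, -0.3]
opening: 0.0477
grasp_force: 62.0
```

Emit:
apply_moves:
  motion:
    - {"xyz":[0,0,0],"twist":-0.18,"jaw":-0.3}
    - {"xyz":[0,0,0],"twist":-0.36,"jaw":-0.3}
    - {"xyz":[0,0,0],"twist":-0.54,"jaw":-0.3}
    - {"xyz":[0,0,0],"twist":-0.72,"jaw":-0.3}
    - {"xyz":[0,0,0],"twist":-0.9,"jaw":-0.3}

```text
time: 7.68
ee_pos: [0.4167, 0.2531, 0.1996]
tcp_rot: [177.3, -2.2, 159.0]
wrist_force: [0.6, 0.5, -0.2]
opening: 0.0477
grasp_force: 62.1
```

```bash
python3 -c "
from h import *
from workcell import sensors
print(sensors.get_obs()['q'].round(1))
go(.4165,.2536,.1,187.0)"
```

```text
[29.4 -5.  -5.3 89.   3.4 50.5]
t7.67 [0.4167 0.2531 0.1996] [177.31  -2.2  158.95] open 0.0477 F [ 0.6  0.5 -0.2] -> xyz [-3.4 -4.3 99.5] twist -0.490 rows 2.6
```

Emit:
apply_moves:
  motion:
    - {"xyz":[0,0,10],"twist":-0.18,"jaw":-0.3}
    - {"xyz":[-1,-1,40],"twist":-0.36,"jaw":-0.3}
    - {"xyz":[-3,-4,80],"twist":-0.49,"jaw":-0.3}
    - {"xyz":[-3,-4,100],"twist":-0.49,"jaw":-0.3}
    - {"xyz":[-3,-4,100],"twist":-0.49,"jaw":-0.3}

```text
time: 8.3
ee_pos: [0.4153, 0.2536, 0.0981]
tcp_rot: [176.7, -0.8, -173.3]
wrist_force: [0.6, -0.3, -1.1]
opening: 0.0478
grasp_force: 62.0
```

```bash
python3 - <<'E'
from h import *
from workcell import camera,camera_params
c=camera_params("top");p,d=camera("top");cv2.imwrite("pics/t2.png",p[150:400,100:400,::-1].repeat(2,0).repeat(2,1));X=cloud(c,d);h=cv2.cvtColor(p,cv2.COLOR_RGB2HSV)
m=(d>0)&(X[...,2]>.05)&(X[...,2]<.13)&(X[...,0]>.3)&(X[...,0]<.66)&(X[...,1]>.18)&(h[...,1]>90)&(h[...,0]<25)
q=X[m];print(len(q),np.percentile(q,[1,50,99],axis=0).round(4).tolist(),cv2.minAreaRect((q[:,:2]*1000).astype(np.float32)))
A=np.c_[q[:,:2],np.ones(len(q))];print("plane",np.linalg.lstsq(A,q[:,2],rcond=None)[0])
go(.4165,.2536,.030,187)
E
```

```text
650 [[0.3911, 0.2313, 0.0841], [0.5001, 0.2623, 0.0884], [0.582, 0.279, 0.093]] ((486.09283447265625, 257.1112060546875), (197.09689331054688, 35.869728088378906), 13.893231391906738)
plane [-0.00852505 -0.00560971  0.09432386]
t8.35 [0.416  0.254  0.0995] [ 176.61   -0.73 -173.23] open 0.0478 F [ 0.6  0.  -0.4] -> xyz [-1.3 -4.6 69.4] twist -0.004 rows 1.1
```

View pics/t2.png

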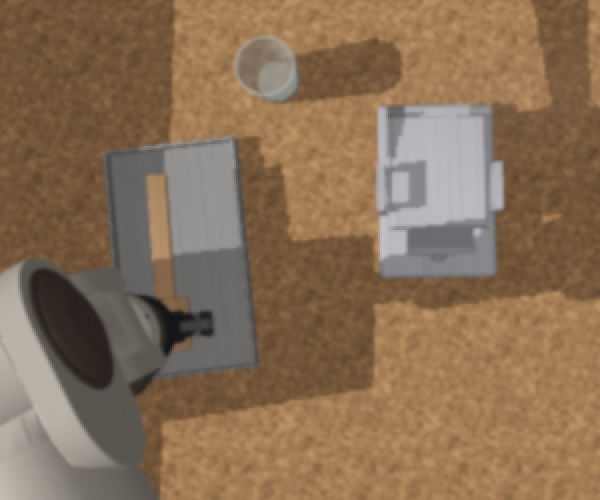

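The picture shows the spatula over the tray, clear of its walls (handle at 148–175, 175–300; blade at about 178,320). I'll lower it.

Emit:
apply_moves:
  motion:
    - {"xyz":[0,-2,30],"twist":0,"jaw":-0.3}
    - {"xyz":[-1,-3,55],"twist":0,"jaw":-0.3}
    - {"xyz":[-1,-4,68],"twist":0,"jaw":-0.3}
    - {"xyz":[-1,-4,74],"twist":0,"jaw":-0.3}
    - {"xyz":[-1,-4,74],"twist":0,"jaw":-0.3}

```text
time: 8.98
ee_pos: [0.4166, 0.2548, 0.0259]
tcp_rot: [176.6, -0.7, -173.1]
wrist_force: [-0.2, 1.3, -0.5]
opening: 0.048
grasp_force: 62.1
```

```bash
python3 -c "
from h import *
go(.4165,.2536,.020,187)"
```

```text
t8.97 [0.4166 0.2548 0.0259] [ 176.57   -0.66 -173.09] open 0.0480 F [-0.2  1.3 -0.5] -> xyz [ 0.2 -1.5  5.8] twist -0.002 rows 0.1
```

Emit:
apply_moves:
  motion:
    - {"xyz":[0,0,2],"twist":0,"jaw":-0.3}
    - {"xyz":[0,0,3.5],"twist":0,"jaw":-0.3}
    - {"xyz":[0,0,3.5],"twist":0,"jaw":-0.3}

```text
time: 9.35
ee_pos: [0.4163, 0.2548, 0.0219]
tcp_rot: [176.6, -0.7, -173.1]
wrist_force: [-0.0, -0.5, -0.3]
opening: 0.0479
grasp_force: 62.1
```

Emit:
apply_moves:
  motion:
    - {"xyz":[0,0,1],"twist":0,"jaw":-0.3}
    - {"xyz":[0,0,1.5],"twist":0,"jaw":-0.3}
    - {"xyz":[0,0,1.5],"twist":0,"jaw":0.4}
    - {"xyz":[0,0,1.5],"twist":0,"jaw":0.7}
    - {"xyz":[0,0,1.5],"twist":0,"jaw":0.8}

```text
time: 9.98
ee_pos: [0.4162, 0.2549, 0.0202]
tcp_rot: [176.6, -0.7, -173.1]
wrist_force: [0.6, 0.2, -0.3]
opening: 0.0766
grasp_force: 0.0
```

Emit:
apply_moves:
  motion:
    - {"xyz":[0,0,1.5],"twist":0,"jaw":0.9}
    - {"xyz":[0,0,-30],"twist":0,"jaw":1}
    - {"xyz":[0,0,-80],"twist":0,"jaw":1}
    - {"xyz":[0,0,-140],"twist":0,"jaw":1}
    - {"xyz":[0,0,-190],"twist":0,"jaw":1}

```text
time: 10.6
ee_pos: [0.4199, 0.2438, 0.2122]
tcp_rot: [176.6, -0.6, -173.1]
wrist_force: [0.9, 0.7, -0.4]
opening: 0.0855
grasp_force: 0.0
```

```bash
python3 - <<'E'
from h import *
from workcell import camera,camera_params
for n in("wrist","scene"):
    c=camera_params(n);p,d=camera(n);X=cloud(c,d);h=cv2.cvtColor(p,cv2.COLOR_RGB2HSV)
    m=(d>0)&(X[...,2]>.007)&(X[...,2]<.03)&(X[...,0]>.365)&(X[...,0]<.615)&(abs(X[...,1]-.262)<.06)&(h[...,1]>80)&(h[...,0]<25)
    q=X[m];print(n,len(q),np.percentile(q,[1,50,99],axis=0).round(4).tolist(),cv2.minAreaRect((q[:,:2]*1000).astype(np.float32)))
    A=np.c_[q[:,:2],np.ones(len(q))];print("plane",np.linalg.lstsq(A,q[:,2],rcond=None)[0])
go(.506,-.0495,.26,91.3)
E
```

```text
wrist 7213 [[0.3904, 0.231, 0.0083], [0.4417, 0.2621, 0.0107], [0.583, 0.2811, 0.0133]] ((488.7138671875, 263.21868896484375), (199.22418212890625, 49.6926155090332), 6.168721675872803)
plane [0.01345429 0.00240429 0.00397491]
scene 463 [[0.3926, 0.227, 0.0072], [0.4721, 0.259, 0.0122], [0.5865, 0.2798, 0.0187]] ((490.1279296875, 254.8962860107422), (203.31370544433594, 56.64493942260742), 1.8842157125473022)
plane [ 0.01128837 -0.01151268  0.00983118]
t10.70 [0.4215 0.2446 0.2157] [ 176.41   -0.25 -173.08] open 0.0852 F [-0.1 -0.4 -0.2] -> xyz [ -48.3 -298.7  -63.4] twist 1.669 rows 8.9
```

Both views show the spatula flat in the tray, with the blade top at 0.0107 and a tilt of about 1°. Next is the flange.

Emit:
apply_moves:
  motion:
    - {"xyz":[-5,-30,-40],"twist":0.18,"jaw":1}
    - {"xyz":[-15,-90,-63],"twist":0.36,"jaw":1}
    - {"xyz":[-25,-150,-63],"twist":0.54,"jaw":1}
    - {"xyz":[-35,-210,-63],"twist":0.72,"jaw":1}
    - {"xyz":[-45,-265,-63],"twist":0.9,"jaw":1}

```text
time: 11.32
ee_pos: [0.4977, -0.019, 0.2559]
tcp_rot: [178.4, -3.1, 135.0]
wrist_force: [0.4, 1.0, 0.6]
opening: 0.0851
grasp_force: 0.0
```

Emit:
apply_moves:
  motion:
    - {"xyz":[0,0,0],"twist":0.18,"jaw":1}
    - {"xyz":[0,0,0],"twist":0.36,"jaw":1}
    - {"xyz":[0,0,0],"twist":0.54,"jaw":1}
    - {"xyz":[0,0,0],"twist":0.72,"jaw":1}
    - {"xyz":[0,0,0],"twist":0.77,"jaw":1}

```text
time: 11.95
ee_pos: [0.4974, -0.0169, 0.2558]
tcp_rot: [-178.9, -3.3, 91.0]
wrist_force: [-0.2, -0.8, -0.4]
opening: 0.0855
grasp_force: 0.0
```

```bash
python3 - <<'E'
from h import *
from workcell import camera,camera_params,sensors
c=camera_params("top");p,d=camera("top")
c=camera_params("wrist");p,d=camera("wrist");X=cloud(c,d);cv2.imwrite("pics/w3.png",p[:,:,::-1])
m=(d>0)&(X[...,2]>.172)&(X[...,2]<.2)&(X[...,0]>.47)&(X[...,0]<.53)&(abs(X[...,1]+.05)<.05)
q=X[m];print(len(q),np.percentile(q,[1,50,99],axis=0).round(4).tolist())
print(sensors.get_obs()["q"].round(1))
go(.507,-.0505,.215,91.3);go(.507,-.0505,.186,91.3)
E
```

```text
4494 [[0.4949, -0.0831, 0.1724], [0.5048, -0.0461, 0.1869], [0.5163, -0.0151, 0.193]]
[-3.7 -0.7  5.  97.1  3.2 85.1]
t12.05 [ 0.4974 -0.0169  0.2559] [-178.92   -3.34   91.17] open 0.0854 F [ 0.3  0.4 -0.9] -> xyz [-36.1   9.6  38.7] twist -0.002 rows 0.9
t12.05 [ 0.4974 -0.0169  0.2559] [-178.92   -3.34   91.17] open 0.0854 F [ 0.3  0.4 -0.9] -> xyz [-37.8  10.2  67.6] twist -0.002 rows 1.2
```

View pics/w3.png

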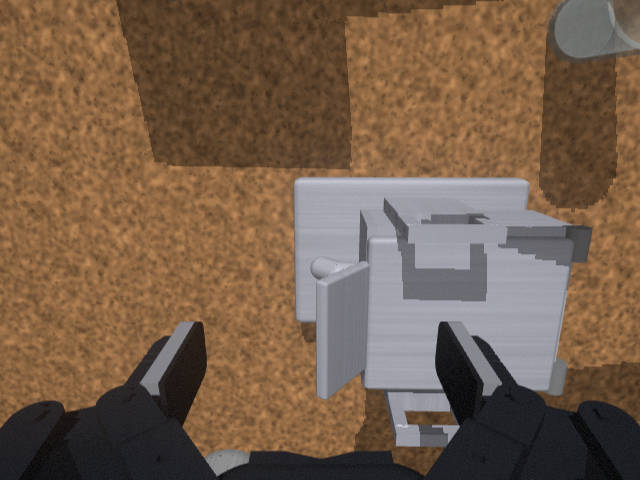

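The wrist view shows the flange at u 318–368, v 265–395: front edge x 0.494, top z 0.193, middle y −0.049. I'll straddle it so the front finger touches first.

Emit:
apply_moves:
  motion:
    - {"xyz":[-36,11,20],"twist":0,"jaw":0.6}
    - {"xyz":[-37,11,50],"twist":0,"jaw":0.4}
    - {"xyz":[-38,11,67],"twist":0,"jaw":0.2}
    - {"xyz":[-38,11,67],"twist":0,"jaw":0.1}
    - {"xyz":[-38,11,67],"twist":0,"jaw":0}
  grip_force: 20

```text
time: 12.68
ee_pos: [0.5082, -0.0505, 0.1883]
tcp_rot: [-179.0, -3.3, 91.2]
wrist_force: [-0.4, 0.3, 0.3]
opening: 0.0425
grasp_force: 0.0
```

Emit:
apply_moves:
  motion:
    - {"xyz":[0,0,0],"twist":0,"jaw":-0.1}
    - {"xyz":[0,0,0],"twist":0,"jaw":-0.2}
    - {"xyz":[0,0,0],"twist":0,"jaw":-0.3}
    - {"xyz":[0,0,0],"twist":0,"jaw":-0.35}
    - {"xyz":[0,0,0],"twist":0,"jaw":-0.4}

```text
time: 13.3
ee_pos: [0.5066, -0.0508, 0.1875]
tcp_rot: [-178.8, -3.3, 91.2]
wrist_force: [-10.2, 1.2, 6.5]
opening: 0.0254
grasp_force: 5.1
```

Emit:
apply_moves:
  motion:
    - {"xyz":[0,0,0],"twist":0,"jaw":-0.5}
    - {"xyz":[0,0,0],"twist":0,"jaw":-0.6}
    - {"xyz":[0,0,0],"twist":0,"jaw":-0.6}
  grip_force: 30

```text
time: 13.68
ee_pos: [0.5057, -0.0508, 0.1878]
tcp_rot: [-178.7, -3.3, 91.2]
wrist_force: [-16.3, -0.0, 10.2]
opening: 0.0227
grasp_force: 27.8
```

Emit:
apply_moves:
  motion:
    - {"xyz":[0.3,0.5,-5],"twist":0,"jaw":-0.8}
    - {"xyz":[0.6,2,-10],"twist":0,"jaw":-0.8}
    - {"xyz":[1,4,-16],"twist":0,"jaw":-0.8}
    - {"xyz":[1.3,6,-22],"twist":0,"jaw":-0.8}
    - {"xyz":[1.6,8,-27],"twist":0,"jaw":-0.8}

```text
time: 14.3
ee_pos: [0.5126, -0.0507, 0.2141]
tcp_rot: [-178.5, -3.3, 91.1]
wrist_force: [-26.0, -1.5, 9.3]
opening: 0.0167
grasp_force: 27.9
```

```bash
python3 - <<'E'
from h import *
from workcell import camera,camera_params,sensors
c=camera_params("top");p,d=camera("top");X=cloud(c,d);z=X[...,2]
m=(z>.022)&(z<.036)&(X[...,0]<.51)&(X[...,0]>.4)&(abs(X[...,1]+.05)<.1);print("slab front",np.percentile(X[m],[2,98],axis=0).round(4).tolist())
c=camera_params("scene");p,d=camera("scene");X=cloud(c,d);z=X[...,2];cv2.imwrite("pics/s2.png",p[150:330,220:440,::-1].repeat(3,0).repeat(3,1))
h2=cv2.cvtColor(p,cv2.COLOR_RGB2HSV)
m=(z>.024)&(z<.036)&(X[...,0]>.4)&(X[...,0]<.72)&(abs(X[...,1]+.05)<.1)&(h2[...,1]<70)
print(cv2.minAreaRect((X[m][:,:2]*1000).astype(np.float32)))
m=(z>.152)&(X[...,0]>.57)&(X[...,0]<.66)&(abs(X[...,1]+.05)<.035)&(h2[...,1]<70)
q=X[m];A=np.c_[q[:,:2],np.ones(len(q))];print("lid",len(q),np.linalg.lstsq(A,q[:,2],rcond=None)[0],sensors.get_obs()["opening"],sensors.get_obs()["grasp_force"])
E
```

```text
Traceback (most recent call last):
IndexError: index -1 is out of bounds for axis 0 with size 0
```

Emit:
apply_moves:
  motion:
    - {"xyz":[0,-2,0],"twist":0,"jaw":-0.8}
    - {"xyz":[0,-3,0],"twist":0,"jaw":-0.8}

```text
time: 14.6
ee_pos: [0.5122, -0.0507, 0.2147]
tcp_rot: [-178.9, -3.3, 91.2]
wrist_force: [-6.8, -0.4, 5.3]
opening: 0.0166
grasp_force: 26.6
```

```bash
cat > chk.py <<'E'
from h import *
from workcell import camera,camera_params,sensors
c=camera_params("scene");p,d=camera("scene");X=cloud(c,d);z=X[...,2];cv2.imwrite("pics/s.png",p[150:330,220:440,::-1].repeat(3,0).repeat(3,1))
h2=cv2.cvtColor(p,cv2.COLOR_RGB2HSV)
m=(z>.024)&(z<.036)&(X[...,0]>.4)&(X[...,0]<.72)&(abs(X[...,1]+.05)<.1)&(h2[...,1]<70)
print("slab",cv2.minAreaRect((X[m][:,:2]*1000).astype(np.float32)))
m=(z>.152)&(X[...,0]>.57)&(X[...,0]<.75)&(abs(X[...,1]+.05)<.035)&(h2[...,1]<70)
q=X[m];u,s,vt=np.linalg.svd(q-q.mean(0),full_matrices=False);print("lid",len(q),q.mean(0).round(3),"normal",vt[2].round(3))
c=camera_params("top");p,d=camera("top");X=cloud(c,d);z=X[...,2]
m=(z>.022)&(z<.036)&(X[...,0]>.6)&(X[...,0]<.72)&(abs(X[...,1]+.05)<.1)
if m.any():print("slab back top",np.percentile(X[m],[2,98],axis=0).round(4).tolist())
o=sensors.get_obs();print(o["opening"],o["grasp_force"],o["wrist_force"].round(1),o["ee_pos"].round(4),o["time"])
E
python3 chk.py; mv pics/s.png pics/s2.png
```

```text
slab ((574.349365234375, -52.04039001464844), (213.9606170654297, 143.65245056152344), 1.4727340936660767)
lid 1456 [ 0.592 -0.051  0.353] normal [ 0.803 -0.592  0.073]
slab back top [[0.6395, -0.0567, 0.023], [0.6758, 0.0215, 0.0306]]
0.01677080554038441 27.165757063776255 [-9.9 -0.3  7.2] [ 0.5123 -0.0507  0.2147] 14.7
```

View pics/s2.png

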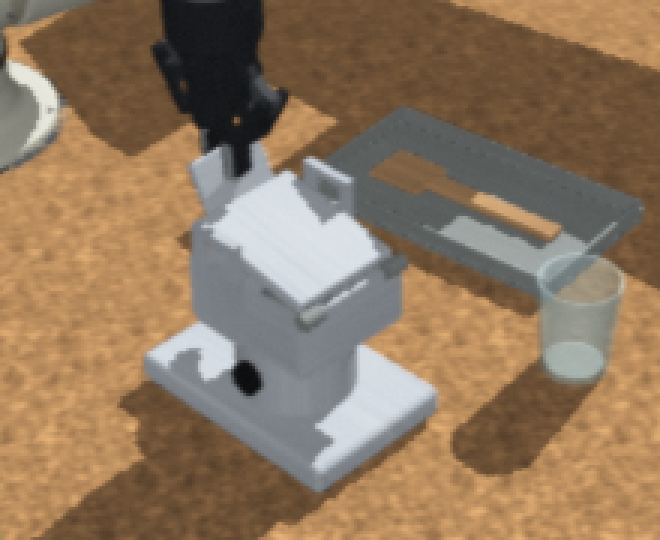

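The scene view shows the lid raised, held at the flange (235,165), with the spatula in the tray. The slab centre has moved less than 0.5 mm. I'll carry on along the arc.

Emit:
apply_moves:
  motion:
    - {"xyz":[0.3,2,-5],"twist":0,"jaw":-0.8}
    - {"xyz":[0.6,4,-10],"twist":0,"jaw":-0.8}
    - {"xyz":[0.9,7,-15],"twist":0,"jaw":-0.8}
    - {"xyz":[1.2,10,-20],"twist":0,"jaw":-0.8}
    - {"xyz":[1.5,13,-25],"twist":0,"jaw":-0.8}

```text
time: 15.32
ee_pos: [0.5248, -0.0505, 0.2397]
tcp_rot: [-178.7, -3.3, 91.2]
wrist_force: [-16.5, -2.3, 8.8]
opening: 0.0122
grasp_force: 27.9
```

Emit:
apply_moves:
  motion:
    - {"xyz":[0.3,3,-4],"twist":0,"jaw":-0.8}
    - {"xyz":[0.6,7,-9],"twist":0,"jaw":-0.8}
    - {"xyz":[0.9,11,-14],"twist":0,"jaw":-0.8}
    - {"xyz":[1.2,15,-19],"twist":0,"jaw":-0.8}
    - {"xyz":[1.2,15,-19],"twist":0,"jaw":-0.8}

```text
time: 15.95
ee_pos: [0.5405, -0.0502, 0.26]
tcp_rot: [-178.9, -3.3, 91.2]
wrist_force: [-16.3, -2.8, 18.1]
opening: 0.0089
grasp_force: 23.8
```

```bash
python3 chk.py; python3 -c "
from h import *
go(.53,-.05,.25,91)"
```

```text
slab ((573.635009765625, -52.087318420410156), (214.8477325439453, 145.25875854492188), 0.9379243850708008)
lid 4386 [ 0.594 -0.058  0.454] normal [ 0.857 -0.515  0.018]
0.008533034667265137 23.664059583977064 [-15.6  -2.5  17.5] [ 0.5404 -0.0502  0.26  ] 16.05
t16.05 [ 0.5404 -0.0502  0.26  ] [-178.92   -3.28   91.16] open 0.0085 F [-15.6  -2.5  17.5] -> xyz [ -0.2 -10.2  10.2] twist 0.003 rows 0.2
```

Emit:
apply_moves:
  motion:
    - {"xyz":[0,-2,0],"twist":0,"jaw":-0.5}
    - {"xyz":[0,-2,0],"twist":0,"jaw":0}
    - {"xyz":[0,-2,-30],"twist":0,"jaw":0.2}
    - {"xyz":[3,-2,-60],"twist":0,"jaw":0.2}
    - {"xyz":[3,-40,-65],"twist":0,"jaw":-0.5}

```text
time: 16.68
ee_pos: [0.5051, -0.0514, 0.3236]
tcp_rot: [-179.0, -3.3, 91.2]
wrist_force: [-0.5, -0.1, -0.4]
opening: 0.0347
grasp_force: 0.0
```

```bash
python3 chk.py; python3 - <<'E'
from h import *
from workcell import camera,camera_params
for n in("scene","wrist"):
    c=camera_params(n);p,d=camera(n);X=cloud(c,d);h=cv2.cvtColor(p,cv2.COLOR_RGB2HSV)
    m=(d>0)&(X[...,2]>.2)&(X[...,2]<.29)&(X[...,0]>.5)&(X[...,0]<.68)&(abs(X[...,1]+.05)<.04)&(h[...,1]<60)&(h[...,2]>90)
    q=X[m];print(n,len(q),np.percentile(q,[1,50,99],axis=0).round(4).tolist())
go(.50,-.05,.27,91)
E
```

```text
slab ((573.3027954101562, -54.108360290527344), (214.6792755126953, 143.88818359375), 1.9687368869781494)
lid 1033 [ 0.609 -0.051  0.191] normal [-0.918 -0.134 -0.372]
slab back top [[0.6711, -0.0641, 0.026], [0.6731, -0.064, 0.0277]]
0.02150105526386616 0.0 [-0.1 -0.3  0.1] [ 0.502  -0.0515  0.325 ] 16.775
scene 946 [[0.5371, -0.0885, 0.2005], [0.5497, -0.053, 0.2206], [0.5864, -0.0122, 0.2634]]
wrist 7591 [[0.5361, -0.0885, 0.2003], [0.5593, -0.0442, 0.2142], [0.5827, -0.0108, 0.2619]]
t16.88 [ 0.5036 -0.0515  0.3236] [-179.02   -3.33   91.19] open 0.0214 F [-0.6 -0.5 -0.5] -> xyz [-1.5 -2.6 53.6] twist 0.003 rows 0.9
```

Emit:
apply_moves:
  motion:
    - {"xyz":[-1,-6,10],"twist":0,"jaw":-0.8}
    - {"xyz":[-2,-6,40],"twist":0,"jaw":-1}
    - {"xyz":[-3,-6,64],"twist":0,"jaw":-1}
    - {"xyz":[-3,-3,66],"twist":0,"jaw":-1}
    - {"xyz":[-3,10,66],"twist":0,"jaw":-1}

```text
time: 17.5
ee_pos: [0.513, -0.0504, 0.258]
tcp_rot: [-179.0, -3.3, 91.2]
wrist_force: [1.1, 0.8, 0.7]
opening: 0.0006
grasp_force: 0.0
```

Emit:
apply_moves:
  motion:
    - {"xyz":[0,5,0],"twist":0,"jaw":-1}
    - {"xyz":[0,10,-2],"twist":0,"jaw":-1}
    - {"xyz":[0,15,-4],"twist":0,"jaw":-1}
    - {"xyz":[0,20,-6],"twist":0,"jaw":-1}
    - {"xyz":[0,25,-8],"twist":0,"jaw":-1}

```text
time: 18.12
ee_pos: [0.5349, -0.0503, 0.2681]
tcp_rot: [-178.9, -3.3, 91.2]
wrist_force: [-15.2, -0.5, 14.5]
opening: -0.0002
grasp_force: 8.1
```

Emit:
apply_moves:
  motion:
    - {"xyz":[0,4,-4],"twist":0,"jaw":-1}
    - {"xyz":[0,9,-7],"twist":0,"jaw":-1}
    - {"xyz":[0,14,-9],"twist":0,"jaw":-1}
    - {"xyz":[0,19,-11],"twist":0,"jaw":-1}
    - {"xyz":[0,25,-13],"twist":0,"jaw":-1}

```text
time: 18.75
ee_pos: [0.5612, -0.0505, 0.2808]
tcp_rot: [-179.0, -3.3, 91.2]
wrist_force: [-14.3, -0.1, 17.5]
opening: 0.0001
grasp_force: 8.5
```

```bash
python3 chk.py; mv pics/s.png pics/s3.png
```

```text
slab ((574.6505737304688, -53.882080078125), (216.07748413085938, 143.80836486816406), 1.9014489650726318)
lid 5216 [ 0.606 -0.058  0.426] normal [-0.789  0.614  0.021]
3.408343387938101e-05 7.057338729500771 [-10.6  -0.1  14.7] [ 0.5619 -0.0506  0.2804] 18.85
```

View pics/s3.png

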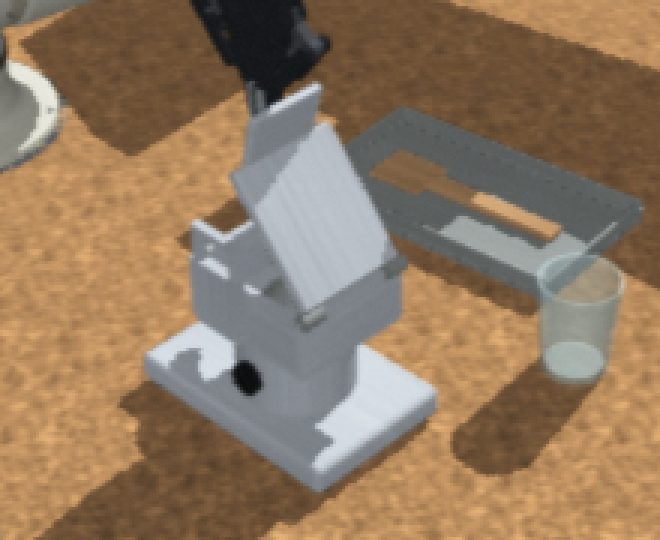

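The scene view shows the lid at about 60° with the juicer's slab corners on the same pixels as before. I'll back off slightly, go lower and push on the lid's edge.

Emit:
apply_moves:
  motion:
    - {"xyz":[0,-14,0],"twist":0,"jaw":-1}
    - {"xyz":[0,-16,10],"twist":0,"jaw":-1}
    - {"xyz":[0,-14,17],"twist":0,"jaw":-1}
    - {"xyz":[0,-4,17],"twist":0,"jaw":-1}
    - {"xyz":[0,4,17],"twist":0,"jaw":-1}

```text
time: 19.48
ee_pos: [0.5666, -0.0493, 0.2621]
tcp_rot: [-179.1, -3.3, 91.2]
wrist_force: [-7.1, 0.8, 18.0]
opening: 0.0001
grasp_force: 0.0
```

Emit:
apply_moves:
  motion:
    - {"xyz":[0,6,0],"twist":0,"jaw":-1}
    - {"xyz":[0,12,0],"twist":0,"jaw":-1}
    - {"xyz":[0,18,0],"twist":0,"jaw":-1}
    - {"xyz":[0,24,0],"twist":0,"jaw":-1}
    - {"xyz":[0,30,0],"twist":0,"jaw":-1}

```text
time: 20.1
ee_pos: [0.5968, -0.0487, 0.2597]
tcp_rot: [-179.0, -3.3, 91.2]
wrist_force: [-3.0, 1.0, 4.4]
opening: -0.0003
grasp_force: 0.0
```

Forces are low. I'll push on towards the stop, expecting contact at TCP x of about 0.64.

Emit:
apply_moves:
  motion:
    - {"xyz":[0,6,0],"twist":0,"jaw":-1}
    - {"xyz":[0,12,0],"twist":0,"jaw":-1}
    - {"xyz":[0,18,0],"twist":0,"jaw":-1}
    - {"xyz":[0,24,0],"twist":0,"jaw":-1}
    - {"xyz":[0,30,0],"twist":0,"jaw":-1}

```text
time: 20.72
ee_pos: [0.6266, -0.0481, 0.2588]
tcp_rot: [-178.9, -3.3, 91.2]
wrist_force: [-2.8, -0.9, 2.4]
opening: -0.0002
grasp_force: 1.5
```

```bash
cat > lid.py <<'E'
from h import *
from workcell import camera,camera_params,sensors
for n in("scene","top"):
    c=camera_params(n);p,d=camera(n);X=cloud(c,d);h=cv2.cvtColor(p,cv2.COLOR_RGB2HSV)
    m=(d>0)&(X[...,2]>.175)&(X[...,2]<.25)&(X[...,0]>.55)&(X[...,0]<.8)&(abs(X[...,1]+.05)<.045)&(h[...,1]<60)&(h[...,2]>90)
    q=X[m]
    if len(q)>30:
        for _ in range(3):
            a=np.polyfit(q[:,2],q[:,0],1);r=q[:,0]-np.polyval(a,q[:,2]);q=q[abs(r)<.006]
        print(n,len(q),"theta",np.pi/2+np.arctan(a[0]),"x at z.15",np.polyval(a,.15))
    b=(d>0)&(X[...,2]>.012)&(X[...,2]<.02)&0
o=sensors.get_obs();print(o["wrist_force"].round(1),o["ee_pos"].round(4),o["time"])
E
python3 lid.py
```

```text
scene 807 theta 1.54521650856233 x at z.15 0.654385409733441
[ 0.5 -0.2 -0.9] [ 0.627  -0.0481  0.2585] 20.825
```

Emit:
apply_moves:
  motion:
    - {"xyz":[0,4,0],"twist":0,"jaw":-1}
    - {"xyz":[0,8,0],"twist":0,"jaw":-1}
    - {"xyz":[0,11,0],"twist":0,"jaw":-1}
    - {"xyz":[0,14,0],"twist":0,"jaw":-1}
    - {"xyz":[0,14,0],"twist":0,"jaw":-1}

```text
time: 21.45
ee_pos: [0.6406, -0.0478, 0.2589]
tcp_rot: [-179.0, -3.3, 91.2]
wrist_force: [-0.1, 0.5, -0.7]
opening: 0.0001
grasp_force: 0.5
```

```bash
python3 lid.py
```

```text
scene 710 theta 1.669858384289109 x at z.15 0.6543593285770174
[-0.5  1.2  0.2] [ 0.6406 -0.0478  0.2593] 21.55
```

Emit:
apply_moves:
  motion:
    - {"xyz":[0,2,0],"twist":0,"jaw":-1}
    - {"xyz":[0,3.5,0],"twist":0,"jaw":-1}
    - {"xyz":[0,5,0],"twist":0,"jaw":-1}
    - {"xyz":[0,6,0],"twist":0,"jaw":-1}
    - {"xyz":[0,7,0],"twist":0,"jaw":-1}

```text
time: 22.18
ee_pos: [0.6473, -0.0477, 0.2586]
tcp_rot: [-178.9, -3.3, 91.2]
wrist_force: [-3.2, 0.1, -2.1]
opening: 0.0002
grasp_force: 1.3
```

```bash
python3 lid.py
```

```text
scene 639 theta 1.739004017562426 x at z.15 0.6540352101176605
[-2.4  0.1 -1.7] [ 0.6473 -0.0477  0.2587] 22.275
```

Emit:
apply_moves:
  motion:
    - {"xyz":[0,1,0],"twist":0,"jaw":-1}
    - {"xyz":[0,1.5,0],"twist":0,"jaw":-1}
    - {"xyz":[0,2,0],"twist":0,"jaw":-1}

```text
time: 22.65
ee_pos: [0.649, -0.0477, 0.2587]
tcp_rot: [-178.9, -3.3, 91.2]
wrist_force: [-4.9, -0.9, -2.2]
opening: -0.0003
grasp_force: 2.6
```

Emit:
apply_moves:
  motion:
    - {"xyz":[0,1,0],"twist":0,"jaw":-1}
    - {"xyz":[0,1.5,0],"twist":0,"jaw":-1}
    - {"xyz":[0,1.5,0],"twist":0,"jaw":-1}

```text
time: 23.02
ee_pos: [0.6493, -0.0477, 0.2587]
tcp_rot: [-178.8, -3.3, 91.2]
wrist_force: [-11.3, -0.6, 0.0]
opening: 0.0001
grasp_force: 5.7
```

```bash
python3 lid.py
```

```text
scene 635 theta 1.748685560027441 x at z.15 0.6545264141233093
[-12.1   0.    0.1] [ 0.6493 -0.0476  0.2587] 23.125
```

The lid is against its stop: the force is rising, the position has stalled and θ reads 1.749. I'll retreat.

Emit:
apply_moves:
  motion:
    - {"xyz":[0,-15,0],"twist":0,"jaw":-1}
    - {"xyz":[0,-50,-5],"twist":0,"jaw":-1}
    - {"xyz":[0,-100,-30],"twist":0,"jaw":-1}
    - {"xyz":[0,-150,-60],"twist":0,"jaw":-1}
    - {"xyz":[0,-200,-80],"twist":0,"jaw":-1}

```text
time: 23.75
ee_pos: [0.4513, -0.0567, 0.344]
tcp_rot: [-179.2, -3.3, 91.2]
wrist_force: [-0.2, -0.5, 0.2]
opening: 0.0003
grasp_force: 0.0
```

```bash
python3 lid.py; python3 chk.py; python3 - <<'E'
from h import *
from workcell import camera,camera_params
f=load("scene");c=camera_params("scene");p,d=camera("scene")
cv2.imwrite("pics/s4.png",np.hstack([a[140:380,150:450,::-1] for a in (f["p"],p)]))
# image shift of slab front-lower region between start and now
a=cv2.cvtColor(f["p"],cv2.COLOR_RGB2GRAY).astype(np.float32)[262:310,268:368];b=cv2.cvtColor(p,cv2.COLOR_RGB2GRAY).astype(np.float32)[262:310,268:368]
print("slab shift px",cv2.phaseCorrelate(a,b,cv2.createHanningWindow((100,48),cv2.CV_32F)))
E
```

```text
scene 629 theta 1.7537122570177706 x at z.15 0.6541422601953276
top 612 theta 1.7523404211460651 x at z.15 0.6425305588230477
[-0.2 -0.3  0.9] [ 0.4498 -0.0567  0.347 ] 23.85
slab ((573.4884643554688, -52.228904724121094), (218.44862365722656, 145.36708068847656), 1.347643494606018)
lid 932 [ 0.674 -0.053  0.228] normal [-0.945  0.011  0.327]
slab back top [[0.6044, -0.1167, 0.0229], [0.6728, 0.0214, 0.0322]]
3.446494322202948e-05 0.0 [ 0.   0.2 -0.4] [ 0.4526 -0.0567  0.3435] 23.95
slab shift px ((-0.035560906413913074, -0.0007523739409869279), 1.0140872645378112)
```

View pics/s4.png

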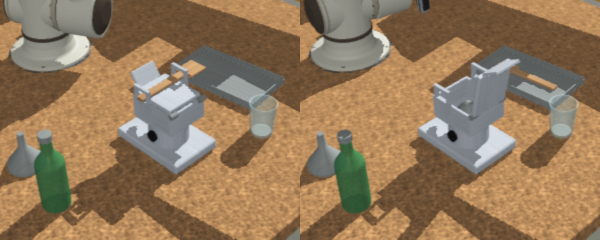

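The before/after picture shows the lid fully back (495,85), the spatula in the tray (545,80), and the juicer, bottle, funnel and tumbler where they were. The slab has shifted less than 0.05 px.

```bash
python3 -c "
from workcell import bot
print(bot.job_done())"
```

```text
the job is handed in; nothing more can be done
None
```

The job is handed in at about 24 s: the spatula lies flat in the tray, the top then went back to its stop (1.75 rad), the juicer did not measurably move, and the bottle, funnel and tumbler were left alone.

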